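Close a tube transport shell on its dowels and hold it shut

ROBOT

A 6-joint arm with a two-finger parallel gripper is mounted at the origin on the work surface. World frame = base frame: x ahead of the robot, y to its left, z up, the work surface at z = 0. Lengths are in m, angles in rad, forces in N, time in s.
With the tool pointing down it reaches from about 0.275 to 0.725 m from the base axis. Payload 5.6 kg.
Tool frame: the origin (TCP) lies at the very end of the fingers, on their centre line; the grasp point (between the pads) lies 19 mm behind it (ctrl.grip_point_offset is the distance from the TCP to the grasp point, in m); y points along the fingers, z is the direction in which the jaws open and shut, and the axes are right-handed (so a half turn about y gives the same grasp; the last joint's range is limited). The gripper opens to 85 mm and grips with 20 to 120 N. Pads are 22 mm wide; open, the fingers measure 114 mm over their backs; the gripper's body (76 mm by 85 mm) begins 54 mm behind the grasp point. The pads swing forward as they close: fully open they stand 13 mm farther back than shut.
Start: joints at [1.443, 0.255, 0.108, 0, -1.424, -0.285], TCP at [0.221, 0.504, 0.231] pointing down, gripper open.
Joint ranges: [-2.95, 2.95], [-1.21, 1.97], [-1.09, 1.5], [-2.87, 1.71], [-2.94, -0.07], [-3.05, 3.05]. Speed limits (rad/s): [2.57, 2.57, 3.14, 3.14, 3.14, 3.14].

INTERFACE

Orientations are given as a rotation vector (axis times angle).
In Python, from station import ctrl gives the robot as it stands.
- The arm moves only by the tool play_rows, never from a script. Its argument "targets" is a list of rows, each a list of 4 numbers: the shift along the tool's x, y, z in mm, then the turn about the tool's y in rad. In form: [[tx, ty, tz, roll], ...]. A call has 1 to 20 rows; each row shifts and turns the commanded pose from where the row before left it, along the tool's axes as they then stand; what a row does not reach is not made up. A row lasts 1/12 s, in which the tool goes at most 41.7 mm and 7.16 degrees, less where a joint would pass 70% of its speed; a pose out of reach is approached as far as the arm can. A call is refused whole if a number of a shift passes 41.7 or a number of a turn 0.125, either way. A call with a gripper value outside its range is refused whole. "fingers" is the opening, from 0 (shut) to 1 (fully open), set as the call begins (left out, the last holds). The fingers move at their own pace and stop on an object; "squeeze" is the grip in N (left out, the last holds). Time passes only in rows, so rows that do not move let the fingers close. It gives the time, the measured TCP pose, the force and the opening at its end, in the units of the state.
- ctrl.get_state(): the state, without advancing time (a new reading comes with each control period).
- ctrl.camera(name): name is "side" or "top" or "wrist"; returns a dict with "pixels" (480x640x3 uint8, red, green, blue), "range_z" (480x640 float32, m along the optical axis (not along the pixel's ray), 0 where there is no reading), "intrinsics" (3x3 intrinsics, pixels), "k1" (the pictures are not rectified: a ray, as slopes to the right and down, at radius r is drawn at 1 + k1 r^2 times it, then the intrinsics apply), "origin" and "rotation" of the camera in the world. Camera axes: x right, y up, looking along -z (the intrinsics and any distortion apply to the point x, -y, -z); pixel columns grow to the right and rows downward; lengths in m; the calibration is good to about 2 mm. A picture is of the moment at which its call begins.
- ctrl.hand_in(): hands the job in, once; it reports no verdict.
The state is a dict: "time_s": time; "joint_positions": joint angles; "qvel": joint speeds; "joint_efforts": joint torques, N m; "tool_pos": TCP position; "orientation": TCP orientation; "ft_force": force on the tool from outside, world axes, zero at the start; "ft_torque": the same for the moment, N m; "width": finger opening in m.
Only numpy, scipy, OpenCV 4.12 (cv2) and the standard library are available. Lean on these libraries where they do the work, as an engineer would, in place of code of your own. Each camera call takes 0.05 s, during which the arm holds its last target.

TASK

Take the white shell cover with the teal grip bar out of the red basket, fit it onto the two steel dowels of the teal lower half (either way round), and press it down against the springy rubber seal until the two halves meet flush. Finish while still holding it pressed shut: do not let go, because the seal pushes the cover up again. Leave the other things in the basket, and leave the tube racks, the glove box and the pen cup where they stand.

Things in the scene. Friction and masses are not known exactly. Their poses are not given: they have to be found in the camera images.
- cover: Loose cover, about 0.2 kg: white plate 110 x 68 x 14 mm (its x, y, z) with a teal grip bar on its middle, 56 mm long (x), 22 mm wide (y), top 58 mm above the plate's underside. Origin: centre of the plate's underside; z up. Two 12 mm through holes at x, y = (+42, +22) and (-42, -22) mm, so it also fits turned by half a turn. Starts flat on the basket floor, bar up.
- shell_base: Lower half of the shell, fixed; place and yaw vary: teal block 110 x 68 mm (its x, y) on an aluminium foot plate 140 x 96 x 8 mm, a capped tube sunk in its groove. Origin: centre of the foot's underside, on the table. Two steel dowels, 10 mm thick, at x, y = (+42, +22) and (-42, -22) mm, rise 18 mm above its flat top face; their last 5 mm taper to 5 mm.
- seat (a point): Centre of the lower half's flat top face, 38 mm above the table, axes as the lower half's. When shut, the cover's origin lies here.
- seal (a joint): Two black rubber strips (60 x 7 mm, beside the groove) sprung in the lower half: 0 = up, standing 5 mm above the top face; 0.005 m = pressed flush. They yield from about 4 N and are fully down at about 10 N, so the cover's own weight leaves it 5 mm too high, and it rises again when let go.
- basket: Red open basket, fixed, 240 x 300 x 30 mm outside (its x, y, z), walls and floor 5 mm thick. Origin: centre of its underside, on the table.
- tube_purple: Closed sample tube with purple cap, loose, lying in the basket, 100 mm long (x), 18 mm high. Origin: middle of its underside.
- tube_yellow: Closed sample tube with yellow cap, loose, lying in the basket, 100 mm long (x), 18 mm high. Origin: middle of its underside.
- clamp: Small blue plastic line clamp, loose, in the basket, 16 x 40 x 16 mm. Origin: middle of its underside.
- strap_clip: Small yellow strap clip, loose, in the basket, 22 x 44 x 14 mm. Origin: middle of its underside.
- rack_purple: Black rack nearly full of purple-capped tubes, loose, 82 x 158 x 86 mm, standing at the far side of the table. Origin: centre of its underside.
- rack_yellow: Black rack nearly full of yellow-capped tubes, loose, 82 x 158 x 86 mm, standing at the far side of the table. Origin: centre of its underside.
- glove_box: Blue glove dispenser box, loose, 120 x 240 x 85 mm, at the far right of the table. Origin: centre of its underside.
- pen_cup: Red pen cup, loose, 84 mm across, 150 mm high with its pens, at the far left of the table. Origin: centre of its underside.
Not all that is in view belongs to the job. Of the things like the clamp, leave any that is orange or pink; of the rest the smaller one is meant.

How it is judged:
On the way:
1. the cover is lifted out of the basket in the gripper (height (world z) of cover above 0.065 m and contact force between the fingers and cover above 1 N), for 0.2 s.
At the end, for the whole second after the job is handed in: Still held through the last second: cover within 3 mm and 0.06 rad of the base (either way round), level to 0.035 rad, at most 1.5 mm above flush, pressed on the base with over 6 N, fingers on it with over 2 N, at rest; the tubes, clamp and clip still in the basket (horizontal distance between cover and shell_base below 0.003 m and angle between the x axis of cover and the x axis of shell_base, either way round below 0.06 rad and angle between cover's own z axis and vertical below 0.035 rad and z of cover in the frame of shell_base between 0.035 and 0.0395 m and contact force between cover and shell_base above 6 N and contact force between the fingers and cover above 2 N and linear speed of cover below 0.02 m/s and horizontal distance between each of tube_purple, tube_yellow, clamp, strap_clip and basket below 0.19 m and height (world z) of each of tube_purple, tube_yellow, clamp, strap_clip below 0.05 m); the arm keeps its last pose, push and grip.
It fails at once if the purple rack is moved by more than 30 mm (distance of rack_purple from where it was at the start of the episode above 0.03 m).
It fails at once if the yellow rack is moved by more than 30 mm (distance of rack_yellow from where it was at the start of the episode above 0.03 m).
It fails at once if the glove box is moved by more than 30 mm (distance of glove_box from where it was at the start of the episode above 0.03 m).
It fails at once if the pen cup is moved by more than 30 mm (distance of pen_cup from where it was at the start of the episode above 0.03 m).
It also fails if it takes over 35 s, if anything falls off the work surface, if the arm or the gripper's body presses on something with over 40 N, if the wrist force passes 120 N, or if a joint passes its speed limit or range.

## Working session

There is one attempt and no reset: what is moved stays moved. The work goes in short steps, Python scripts to look and compute and a tool call to move; the robot and the scene stay as the last step left them, time stands still between calls to the robot, and variables do not carry over. Pictures are saved under pics/ and viewed, and the job is handed in when it is done.

Besides the shell and the picture viewer there is one more tool, called by a JSON object that holds its "method" and its "body". play_rows: Moves the arm, as the interface text tells. Its arguments: {"type":"object","properties":{"targets":{"type":"array","items":{"type":"array","items":{"type":"number"}}},"fingers":{"type":"number"},"squeeze":{"type":"number"}},"required":["targets"]}

```bash
ls; mkdir -p pics
cat > h.py <<'E'
import numpy as np, cv2
from station import ctrl
def save(c,n): cv2.imwrite('pics/'+n,c['pixels'][:,:,::-1])
def ray(c,u,v):
    K=np.array(c['intrinsics']);k1=c['k1']
    xd=(u-K[0,2])/K[0,0];yd=(v-K[1,2])/K[1,1]
    x,y=xd,yd
    for _ in range(20):
        s=1+k1*(x*x+y*y);x,y=xd/s,yd/s
    d=np.array(c['rotation']).reshape(3,3)@np.array([x,-y,-1.0])
    return np.array(c['origin']),d
def onz(c,u,v,z):
    o,d=ray(c,u,v);return o+d*(z-o[2])/d[2]
E
python3 - <<'E'
from h import *
import pickle
d={}
for n in('top','side','wrist'):
    c=ctrl.camera(n);save(c,n+'0.png');d[n]=c
    print(n,c['intrinsics'],c['k1'],c['origin'],c['rotation'])
pickle.dump(d,open('c0.pkl','wb'))
print(ctrl.get_state(),ctrl.grip_point_offset)
E
```

```text
pics
top [[603.10686875   0.         313.20174017]
 [  0.         603.10686875 238.44825998]
 [  0.           0.           1.        ]] -0.1612402320349193 [0.49682007 0.01109489 1.13195107] [ 0.05671318 -0.04841047 -1.56541358]
side [[561.04568661   0.         320.1606217 ]
 [  0.         561.04568661 244.70655066]
 [  0.           0.           1.        ]] -0.014636595187079278 [0.5172833  0.78963693 0.65191742] [ 0.03177907 -1.34556919 -2.73652903]
wrist [[347.55310591   0.         314.30221067]
 [  0.         347.55310591 235.06608925]
 [  0.           0.           1.        ]] -0.04411179332675552 [0.29656296 0.4719745  0.37362436] [-0.21390833  0.32540804 -1.96367731]
{'time_s': 0.15, 'joint_positions': array([ 1.44259763e+00,  2.55611927e-01,  1.07327150e-01, -2.96315201e-04,
       -1.42390746e+00, -2.84569749e-01]), 'qvel': array([-0.00107703, -0.00192194,  0.00296644, -0.00025402, -0.00076765,
       -0.00036244]), 'joint_efforts': array([-2.28843296e-04, -3.86942053e+01,  2.38081348e+01,  5.36658749e+00,
       -4.54868248e-03,  1.42971501e-06]), 'tool_pos': array([0.22047277, 0.50348662, 0.23062196]), 'orientation': array([-0.41732543, -1.99252216,  1.99540387]), 'ft_force': array([-0.29070595,  0.56463694,  0.40264011]), 'ft_torque': array([-0.04284293,  0.03480603,  0.0267355 ]), 'width': 0.0856067090615591} 0.0187
```

Rotations are rotation vectors; fixing that in the helper.

```bash
sed -i "s/np.array(c\['rotation'\]).reshape(3,3)/cv2.Rodrigues(np.array(c['rotation'],float))[0]/" h.py
```

```text
(no output)
```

View pics/top0.png

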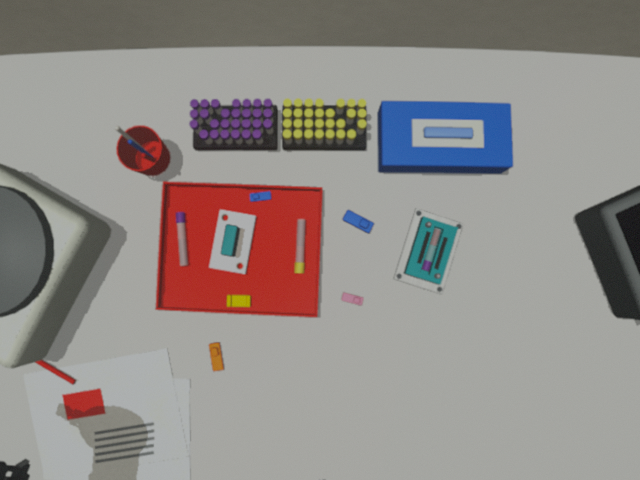

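View pics/side0.png

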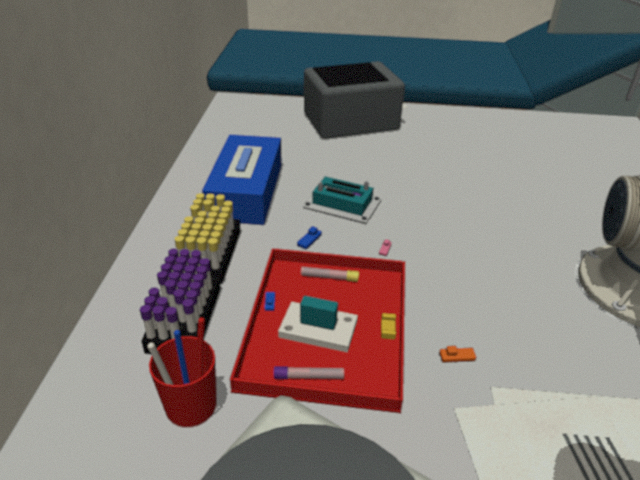

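View pics/wrist0.png

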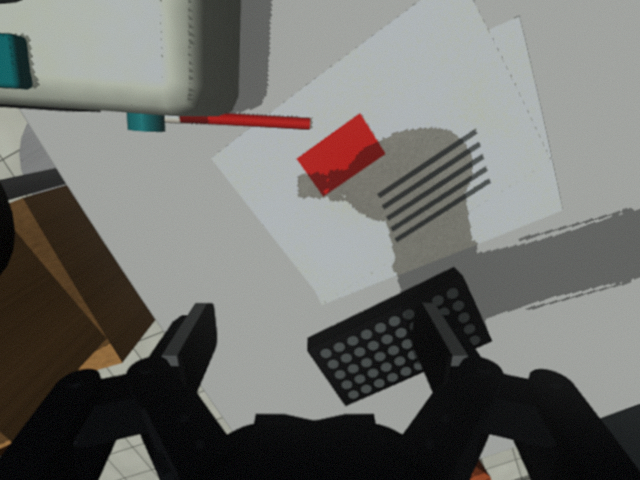

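The top view shows the following:
- **Cover candidates:** the white plate with the teal bar in the basket at (233,240). The other white or teal objects are the base with dowels at (430,252), and the paper and the large device at the left edge. The base is fixed and has no bar, so the cover is at (233,240).
- **Clamps:** blue in the basket at (260,197), a larger blue one outside at (358,221), pink at (352,299), orange at (216,356). All of these stay where they are.

Next I'll take a close crop and measure.

Run:
```python
from h import *
import pickle
d=pickle.load(open('c0.pkl','rb'));c=d['top'];p=c['pixels']
a=cv2.resize(p[195:290,195:275],None,fx=5,fy=5,interpolation=cv2.INTER_CUBIC);b=cv2.resize(p[195:300,385:470],None,fx=4.5,fy=4.5,interpolation=cv2.INTER_CUBIC)
h=max(a.shape[0],b.shape[0]);m=np.zeros((h,a.shape[1]+b.shape[1],3),np.uint8);m[:a.shape[0],:a.shape[1]]=a;m[:b.shape[0],a.shape[1]:]=b
cv2.imwrite('pics/crop0.png',m[:,:,::-1])
# heights of scene pts
R=cv2.Rodrigues(c['rotation'])[0]
for (u,v) in [(100,230),(60,220),(60,320),(20,240),(90,260),(12,470),(600,250),(620,300),(230,235),(215,250)]:
    z=c['range_z'][v,u];o,dd=ray(c,u,v);print((u,v),(o+dd*z).round(3))
hsv=cv2.cvtColor(p,cv2.COLOR_RGB2HSV)
def rect(mask,z,name):
    mask=cv2.morphologyEx(mask.astype(np.uint8),cv2.MORPH_OPEN,np.ones((2,2)))
    cs,_=cv2.findContours(mask,cv2.RETR_EXTERNAL,cv2.CHAIN_APPROX_NONE)
    k=max(cs,key=cv2.contourArea)[:,0,:]
    P=np.array([onz(c,u,v,z)[:2] for u,v in k]).astype(np.float32)*1000
    print(name,cv2.minAreaRect(P),k.min(0),k.max(0))
H,S,V=[hsv[:,:,i].astype(int) for i in range(3)]
def win(m,u0,v0,u1,v1):
    w=np.zeros_like(m);w[v0:v1,u0:u1]=m[v0:v1,u0:u1];return w
rect(win((S<60)&(V>110)|(H>75)&(H<100)&(S>80),200,200,270,282),.019,'plate')
rect(win((H>75)&(H<100)&(S>80),200,200,270,282),.063,'bar')
rect(win((H>75)&(H<100)&(S>80),385,195,475,300),.038,'base')
rect(win((p[:,:,0]>1)&((S<40)&(V>165)|(H>75)&(H<100)&(S>80)),385,195,475,300),.008,'foot')
print(hsv[210:280:10,233],hsv[230,395:410])
```

```text
(100, 230) [0.582 0.402 0.07 ]
(60, 220) [0.592 0.445 0.15 ]
(60, 320) [0.416 0.487 0.043]
(20, 240) [0.555 0.498 0.187]
(90, 260) [0.528 0.427 0.052]
(12, 470) [0.212 0.453 0.3  ]
(600, 250) [ 0.549 -0.511  0.065]
(620, 300) [ 0.457 -0.549  0.065]
(230, 235) [0.574 0.166 0.061]
(215, 250) [0.549 0.2   0.017]
plate ((563.8146362304688, 165.6345977783203), (69.46229553222656, 109.76521301269531), 80.20744323730469) [210 211] [256 274]
bar ((563.4799194335938, 165.31622314453125), (20.539199829101562, 52.983768463134766), 80.14790344238281) [223 226] [237 256]
base ((548.4050903320312, -199.86795043945312), (68.85903930664062, 110.00343322753906), 72.33309173583984) [406 218] [458 284]
foot ((553.0208129882812, -209.55409240722656), (78.47364044189453, 123.99070739746094), 73.64508819580078) [406 212] [458 286]
[[  1 185 175]
 [ 60   1 173]
 [ 90 146 133]
 [ 91 147 127]
 [ 90  78  62]
 [ 90   1 175]
 [ 80   4 175]] [[ 30   6 165]
 [ 38   6 166]
 [ 30   5 166]
 [ 38   6 167]
 [ 40   5 165]
 [ 38   6 166]
 [ 30   8 165]
 [ 42   8 166]
 [ 38   6 166]
 [ 38   6 167]
 [ 38   6 165]
 [ 30   5 164]
 [ 38   6 162]
 [ 38   7 147]
 [ 38   7 155]]
```

View pics/crop0.png

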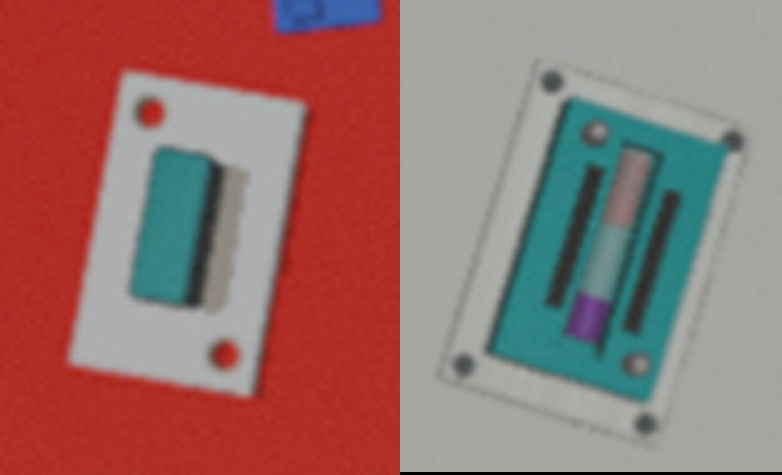

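The crop confirms the cover: white plate, teal bar, holes upper-left and lower-right. The base's dowels have the same handedness, so a turn of about −8° fits it. The cover sits at about (0.564, 0.165) with yaw −9.8°. The base sits at about (0.548, −0.200) with yaw −17.7°.

```bash
cat >> h.py <<'E'
def plan(x,y,z,yaw,st=None,base=None):
    """yaw: desired heading (deg) of cover x axis; tool z along cover +-y. prints roll and shift (after roll), and shift in tool axes before roll"""
    st=st or ctrl.get_state()
    R=cv2.Rodrigues(np.array(st['orientation'],float))[0]
    t=np.array(st['tool_pos'])
    zy=np.degrees(np.arctan2(R[1,2],R[0,2]))
    d=[(yaw+90-zy+180)%360-180,(yaw-90-zy+180)%360-180]
    w=np.array([x,y,z])-t
    print('t',st['time_s'],'tcp',t.round(4),'tool z heading',round(zy,2),'tilt y',R[:,1].round(4))
    for a in d:
        r=-np.radians(a) # tool y is down
        R2=R@cv2.Rodrigues(np.array([0,r,0]))[0]
        print(' roll',round(r,4),'shift before',(R.T@w*1000).round(1),'after',(R2.T@w*1000).round(1))
E
python3 - <<'E'
from h import *
plan(.5636,.1655,.15,-9.8)
plan(.25,.32,.23,-9.8)
s=ctrl.get_state();print(cv2.Rodrigues(s['orientation'])[0].round(3))
E
```

```text
t 0.15 tcp [0.2205 0.5035 0.2306] tool z heading -113.65 tilt y [-5.0e-04 -1.3e-03 -1.0e+00]
 roll 2.8998 shift before [-449.9   80.9  171.8] after [ 395.7   80.9 -274.5]
 roll -0.2418 shift before [-449.9   80.9  171.8] after [-395.7   80.9  274.5]
t 0.15 tcp [0.2205 0.5035 0.2306] tool z heading -113.65 tilt y [-5.0e-04 -1.3e-03 -1.0e+00]
 roll 2.8998 shift before [-100.7    0.9  156.2] after [  60.3    0.9 -175.8]
 roll -0.2418 shift before [-100.7    0.9  156.2] after [-60.3   0.9 175.8]
[[-0.916 -0.    -0.401]
 [ 0.401 -0.001 -0.916]
 [-0.    -1.     0.001]]
```

{"method": "play_rows", "body": {"targets": [[0, 0, 30, -0.0403], [-5, 0, 30, -0.0403], [-10, 0, 30, -0.0403], [-15, 0, 30, -0.0403], [-20, 0, 30, -0.0403], [-30, 0, 25, -0.0403], [-35, 0, 20, 0], [-35, 0, 20, 0], [-35, 0, 15, 0], [-35, 0, 10, 0], [-35, 0, 5, 0], [-35, 0, 5, 0]], "fingers": 0.8, "squeeze": 70}}

```text
time_s: 1.15
tool_pos: [0.4393, 0.206, 0.2313]
orientation: [-0.183, -2.132, 2.131]
ft_force: [-0.8, 1.6, 0.2]
width: 0.0683
```

Run:
```python
from h import *
plan(.5636,.1655,.15,-9.8)
```

```text
t 1.15 tcp [0.4393 0.206  0.2313] tool z heading -99.83 tilt y [ 0.e+00  3.e-04 -1.e+00]
 roll 3.1411 shift before [-129.4   81.3   18.8] after [129.4  81.3 -18.8]
 roll -0.0005 shift before [-129.4   81.3   18.8] after [-129.4   81.3   18.8]
```

{"method": "play_rows", "body": {"targets": [[-30, 10, 4, 0], [-30, 10, 4, 0], [-30, 15, 4, 0], [-25, 15, 4, 0], [-14, 15, 2, 0], [0, 10, 0, 0], [0, 0, 0, 0]]}}

```text
time_s: 1.73
tool_pos: [0.5606, 0.1669, 0.1528]
orientation: [-0.178, -2.126, 2.132]
ft_force: [0.5, 0.2, -0.8]
width: 0.0681
```

Run:
```python
from h import *
import pickle
c=ctrl.camera('wrist');save(c,'w1.png');pickle.dump(c,open('w1.pkl','wb'))
plan(.5636,.1655,.028,-9.8)
```

```text
t 1.7833 tcp [0.5609 0.1674 0.1548] tool z heading -99.82 tilt y [-0.0032 -0.0015 -1.    ]
 roll 3.1412 shift before [ -3.3 126.8   1.1] after [  3.3 126.8  -1.1]
 roll -0.0004 shift before [ -3.3 126.8   1.1] after [ -3.3 126.8   1.1]
```

View pics/w1.png

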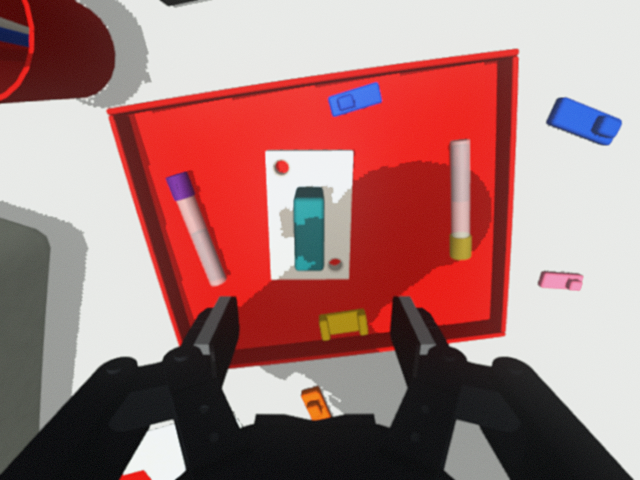

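The wrist view shows the bar at (310,228), parallel to and midway between the jaws, and the space beside it is free. I'll descend now.

{"method": "play_rows", "body": {"targets": [[-1, 25, 0.5, 0], [-1, 30, 0.5, 0], [-1, 30, 0, 0], [0, 25, 0, 0], [0, 12, 0, 0], [0, 4, 0, 0], [0, 0, 0, 0], [0, 0, 0, 0], [0, 0, 0, 0]]}}

```text
time_s: 2.53
tool_pos: [0.5657, 0.1671, 0.0324]
orientation: [-0.185, -2.136, 2.132]
ft_force: [0.3, 0.8, 0.6]
width: 0.0684
```

Run:
```python
from h import *
c=ctrl.camera('side');cv2.imwrite('pics/s2.png',cv2.resize(c['pixels'][230:400,230:420],None,fx=3,fy=3)[:,:,::-1])
plan(.5636,.1655,.028,-9.8);print(ctrl.get_state()['ft_force'])
```

```text
t 2.5833 tcp [0.5657 0.167  0.0321] tool z heading -99.77 tilt y [ 0.0029  0.0014 -1.    ]
 roll -3.141 shift before [1.8 4.1 1.8] after [-1.8  4.1 -1.8]
 roll 0.0006 shift before [1.8 4.1 1.8] after [1.8 4.1 1.8]
[ 0.73965521 -0.18420429 -0.49921154]
```

View pics/s2.png

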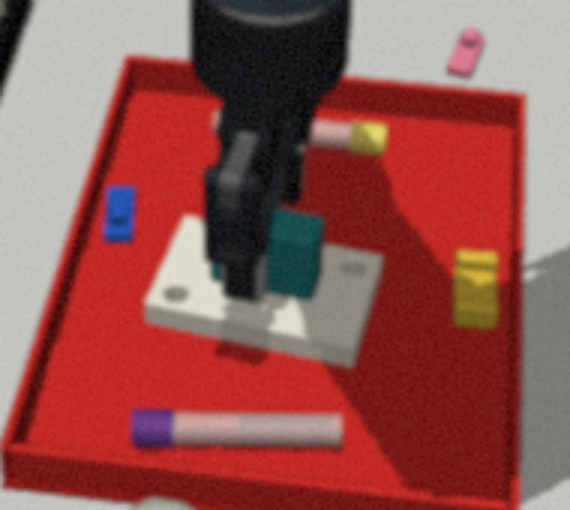

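{"method": "play_rows", "body": {"targets": [[2, 2, 1.5, 0], [0, 0, 0, 0], [0, 0, 0, 0]]}}

```text
time_s: 2.83
tool_pos: [0.5624, 0.1651, 0.0286]
orientation: [-0.183, -2.132, 2.132]
ft_force: [-0.0, -0.3, 0.5]
width: 0.0686
```

{"method": "play_rows", "body": {"targets": [[0, 0, 0, 0], [0, 0, 0, 0], [0, 0, 0, 0], [0, 0, 0, 0], [0, 0, 0, 0], [0, 0, 0, 0], [0, 0, 0, 0], [0, 0, 0, 0]], "fingers": 0, "squeeze": 90}}

```text
time_s: 3.5
tool_pos: [0.563, 0.1655, 0.0288]
orientation: [-0.184, -2.134, 2.132]
ft_force: [0.0, 1.8, 4.4]
width: 0.0213
```

Run:
```python
from h import *
plan(.5636,.1655,.15,-9.8);s=ctrl.get_state();print(s['ft_force'],s['width'])
```

```text
t 3.5 tcp [0.563  0.1655 0.0288] tool z heading -99.78 tilt y [ 1.2e-03  6.0e-04 -1.0e+00]
 roll -3.1413 shift before [  -0.7 -121.2   -0.2] after [   0.7 -121.2    0.2]
 roll 0.0003 shift before [  -0.7 -121.2   -0.2] after [  -0.7 -121.2   -0.2]
[0.00779207 1.77145603 4.38646495] 0.021347878439909
```

Gripped, with width 21.3 mm. Lifting.

{"method": "play_rows", "body": {"targets": [[0, -5, 0, 0], [0, -10, 0, 0], [0, -20, 0, 0], [0, -25, 0, 0], [0, -25, 0, 0], [0, -20, 0, 0], [0, -10, 0, 0], [0, -5, 0, 0], [0, 0, 0, 0], [0, 0, 0, 0]]}}

```text
time_s: 4.33
tool_pos: [0.5617, 0.1649, 0.147]
orientation: [-0.181, -2.13, 2.132]
ft_force: [-0.5, 1.0, -2.9]
width: 0.021
```

Run:
```python
from h import *
c=ctrl.camera('side');save(c,'s3.png')
plan(.5484,-.1999,.15,-17.67);s=ctrl.get_state();print(s['ft_force'],s['width'])
```

```text
t 4.3833 tcp [0.5615 0.1648 0.1466] tool z heading -99.81 tilt y [-0.003  -0.0011 -1.    ]
 roll -3.0045 shift before [-49.2  -3.  361.6] after [  98.2   -3.  -351.5]
 roll 0.1371 shift before [-49.2  -3.  361.6] after [-98.2  -3.  351.5]
[ 0.23941237 -0.02859874 -2.61407106] 0.02086991176337994
```

View pics/s3.png

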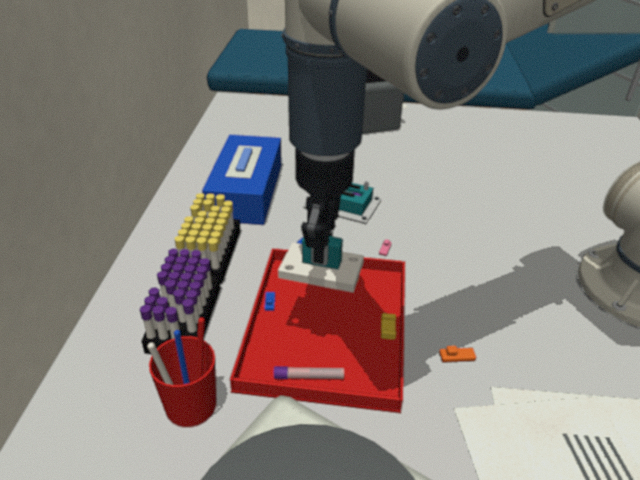

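{"method": "play_rows", "body": {"targets": [[-5, 0, 10, 0.0274], [-5, 0, 20, 0.0274], [-10, 0, 30, 0.0274], [-10, 0, 30, 0.0274], [-10, 0, 35, 0.0274], [-10, 0, 35, 0], [-10, 0, 30, 0], [-10, 0, 20, 0], [-10, 0, 10, 0], [0, 0, 0, 0], [0, 0, 0, 0], [0, 0, 0, 0]]}}

```text
time_s: 5.38
tool_pos: [0.5809, -0.0677, 0.1475]
orientation: [-0.318, -2.055, 2.055]
ft_force: [0.8, 0.4, -1.7]
width: 0.0209
```

Run:
```python
from h import *
import pickle
c=ctrl.camera('wrist');save(c,'w4.png');s=ctrl.get_state()
t=ctrl.camera('top');save(t,'t4.png');pickle.dump((c,t,s),open('c4.pkl','wb'))
plan(.5484,-.1999,.15,-17.67);print(s['ft_force'],s['width'])
```

```text
t 5.4833 tcp [ 0.581  -0.0673  0.148 ] tool z heading -107.59 tilt y [-6.e-04  1.e-04 -1.e+00]
 roll -3.1401 shift before [ -9.   -2.  136.3] after [   9.2   -2.  -136.2]
 roll 0.0015 shift before [ -9.   -2.  136.3] after [ -9.2  -2.  136.2]
[-0.78923672  0.55202213 -1.44843941] 0.02049432903711658
```

View pics/w4.png

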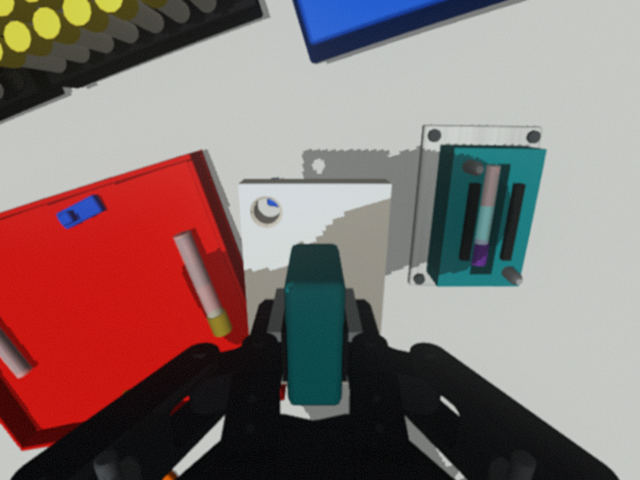

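View pics/t4.png

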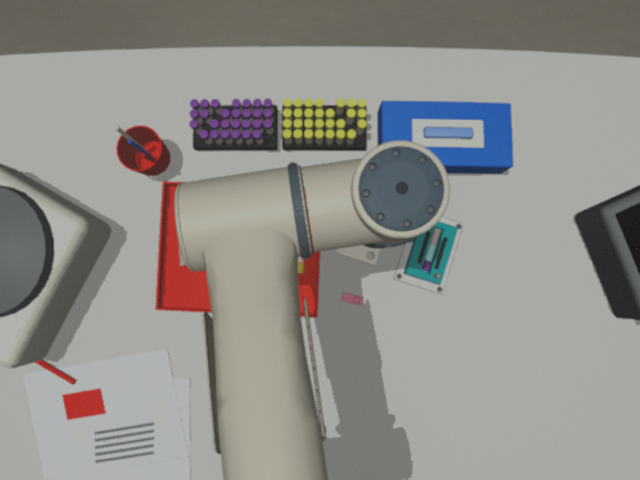

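The wrist view shows the plate's front edge from (238,183) to (392,183), the hole at (266,210) and the base block spanning roughly (436–546, 147–286). I'll measure the held cover and the base in this same image.

Run:
```python
from h import *
import pickle
c,t,s=pickle.load(open('c4.pkl','rb'))
p=c['pixels'];hsv=cv2.cvtColor(p,cv2.COLOR_RGB2HSV);H,S,V=[hsv[:,:,i].astype(int) for i in range(3)]
a=cv2.resize(p[120:300,400:560],None,fx=3.3,fy=3.3,interpolation=cv2.INTER_CUBIC)
cv2.imwrite('pics/crop4.png',a[:,:,::-1])
teal=((H>75)&(H<100)&(S>80)); m=np.zeros_like(teal,dtype=np.uint8);m[130:295,420:560]=teal[130:295,420:560]
m=cv2.morphologyEx(m,cv2.MORPH_CLOSE,np.ones((5,5)))
k=max(cv2.findContours(m,cv2.RETR_EXTERNAL,cv2.CHAIN_APPROX_NONE)[0],key=cv2.contourArea)
print(cv2.approxPolyDP(k,4,True)[:,0])
# brightness on teal row to find side vs top boundary
print(hsv[220,425:550:4].tolist())
R=cv2.Rodrigues(s['orientation'])[0];tp=s['tool_pos']
print('c origin',c['origin'],'tool',tp,'cam in tool mm',(R.T@(c['origin']-tp)*1000).round(1))
# hole in plate: contour of non-white
g=((S<30)&(V>120)).astype(np.uint8)
hole=1-g[195:228,248:288]; n,l,st,ce=cv2.connectedComponentsWithStats(hole);print(st.tolist(),(ce+[248,195]).round(1).tolist())
zt=tp[2]-.0238+.014
for q in [(238.5,183),(392,183),(266.5,210.5)]:
    w=onz(c,*q,zt);print(q,w.round(4),(R.T@(w-tp)*1000).round(1))
```

```text
[[442 146]
 [429 273]
 [437 285]
 [516 285]
 [502 270]
 [511 266]
 [520 273]
 [545 150]]
[[60, 6, 121], [68, 8, 130], [90, 85, 48], [91, 142, 43], [90, 140, 42], [92, 159, 56], [91, 182, 77], [91, 193, 78], [91, 186, 81], [91, 183, 82], [80, 92, 25], [85, 64, 24], [60, 46, 22], [91, 152, 89], [88, 90, 144], [90, 78, 156], [88, 77, 139], [91, 128, 48], [90, 137, 41], [91, 189, 66], [91, 171, 73], [98, 39, 26], [45, 30, 34], [87, 57, 40], [92, 197, 131], [91, 192, 129], [91, 192, 130], [83, 16, 188], [54, 6, 201], [60, 4, 198], [54, 6, 199], [60, 5, 199]]
c origin [ 0.66022241 -0.09128945  0.29054903] tool [ 0.58095391 -0.06742317  0.1477753 ] cam in tool mm [ -82.6 -142.9   -1.2]
[[0, 0, 40, 33, 1085], [19, 4, 12, 8, 68], [6, 9, 24, 19, 167]] [[268.0, 210.8], [271.6, 202.8], [262.9, 215.9]]
(238.5, 183) [ 0.6438 -0.0507  0.138 ] [-54.9   9.7 -34.9]
(392, 183) [ 0.6232 -0.1155  0.138 ] [-54.8   9.8  33. ]
(266.5, 210.5) [ 0.6282 -0.0582  0.138 ] [-42.3   9.8 -23.1]
```

View pics/crop4.png

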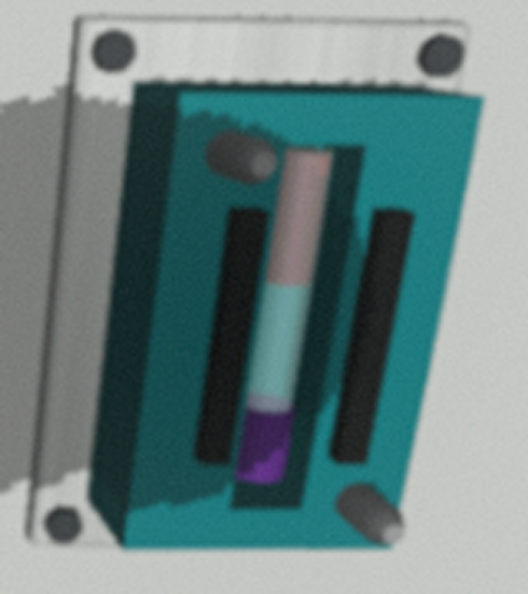

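Run:
```python
from h import *
import pickle
c,t,s=pickle.load(open('c4.pkl','rb'))
R=cv2.Rodrigues(s['orientation'])[0];tp=s['tool_pos']
f=lambda u,v:(400+(u+.5)/3.3-.5,120+(v+.5)/3.3-.5)
def rep(n,P):
    P=np.array(P);return P
C=np.array([onz(c,*f(*q),.038) for q in [(180,92),(483,97),(395,547),(125,547)]])
print('corners',C.round(4).tolist());print('sides',[round(1000*np.linalg.norm(C[i]-C[(i+1)%4]),1) for i in range(4)])
print('rect',C.mean(0),[round(np.degrees(np.arctan2(*(a-b)[1::-1])),2) for a,b in [(C[0],C[3]),(C[1],C[2])]], [round(np.degrees(np.arctan2(*(a-b)[1::-1])),2)-90 for a,b in [(C[0],C[1]),(C[3],C[2])]])
D=np.array([onz(c,*f(*q),.056) for q in [(262,163),(391,529)]])
v=D[0]-D[1];print('dowels',D.round(4).tolist(),D.mean(0),'dist',np.linalg.norm(v)*1000,'exp',1000*np.hypot(.084,.044),'yaw',np.degrees(np.arctan2(v[1],v[0])-np.arctan2(.044,.084)))
for n,b in(('rect',C.mean(0)),('dow',D.mean(0)),('top',np.array([.5484,-.1999,0]))):
    print(n,'tool mm',(R.T@(b-tp)*1000).round(1))
# dowels in initial top view
d=pickle.load(open('c0.pkl','rb'))['top']
g=lambda u,v:(385+(u-400+.5)/4.5-.5,195+(v+.5)/4.5-.5)
D=np.array([onz(d,*g(*q),.055) for q in [(597,131),(638,364)]])
v=D[0]-D[1];print('top dowels',D.mean(0),np.linalg.norm(v)*1000,np.degrees(np.arctan2(v[1],v[0])-np.arctan2(.044,.084)))
```

```text
corners [[0.6104, -0.18, 0.038], [0.5895, -0.2445, 0.038], [0.4848, -0.2122, 0.038], [0.5061, -0.1472, 0.038]]
sides [np.float64(67.8), np.float64(109.6), np.float64(68.4), np.float64(109.3)]
rect [ 0.54770349 -0.19600369  0.038     ] [np.float64(-17.45), np.float64(-17.14)] [np.float64(-17.89), np.float64(-18.060000000000002)]
dowels [[0.5948, -0.1874, 0.056], [0.5023, -0.2032, 0.056]] [ 0.5485611  -0.19529796  0.056     ] dist 93.82498413202512 exp 94.82615672903759 yaw -17.902855671099925
rect tool mm [ -7.3 109.8 132.6]
dow tool mm [ -7.9  91.8 131.7]
top tool mm [ -9.2 147.8 136.1]
top dowels [ 0.55000789 -0.19839519  0.055     ] 94.48969542733778 -17.955258396082048
```

{"method": "play_rows", "body": {"targets": [[-1, 0, 12, 0.004], [-1, 0, 25, 0], [-1, 0, 30, 0], [-2, 0, 30, 0], [-2, 0, 22, 0], [-1, 5, 12, 0], [0, 10, 3, 0], [0, 15, 0, 0], [0, 15, 0, 0], [0, 8, 0, 0], [0, 3, 0, 0], [0, 0, 0, 0], [0, 0, 0, 0], [0, 0, 0, 0]]}}

```text
time_s: 6.65
tool_pos: [0.5484, -0.1981, 0.0932]
orientation: [-0.324, -2.054, 2.054]
ft_force: [0.3, -0.6, -1.5]
width: 0.0209
```

Run:
```python
from h import *
import pickle
c=ctrl.camera('wrist');save(c,'w5.png');s=ctrl.get_state()
t=ctrl.camera('side');cv2.imwrite('pics/s5.png',cv2.resize(t['pixels'][130:240,270:410],None,fx=5,fy=5,interpolation=cv2.INTER_CUBIC)[:,:,::-1])
pickle.dump((c,t,s),open('c5.pkl','wb'))
plan(.5484,-.1999,.09,-17.8);print(s['ft_force'],s['width'])
```

```text
t 6.75 tcp [ 0.5482 -0.1982  0.0931] tool z heading -107.86 tilt y [ 1.6e-03 -3.0e-04 -1.0e+00]
 roll 3.1406 shift before [-0.7  3.1  1.6] after [ 0.7  3.1 -1.6]
 roll -0.001 shift before [-0.7  3.1  1.6] after [-0.7  3.1  1.6]
[ 0.59812811  0.65560582 -2.07573561] 0.020723362406423793
```

View pics/w5.png

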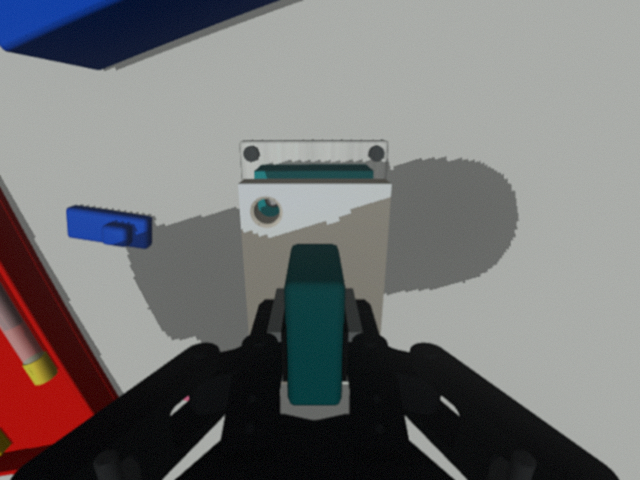

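View pics/s5.png

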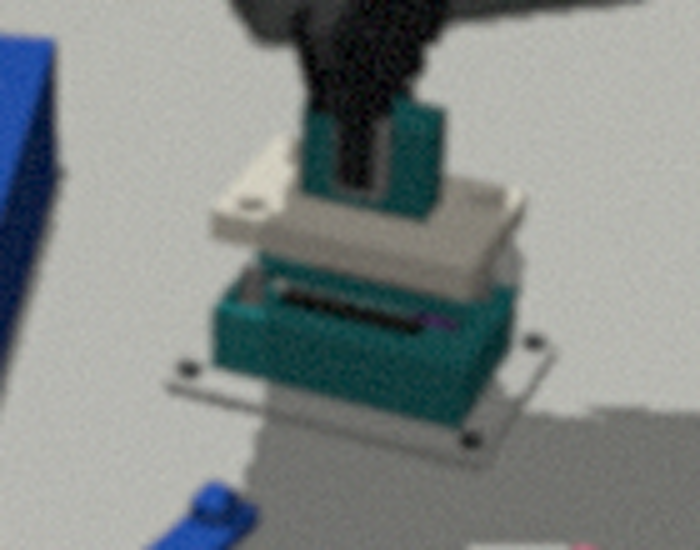

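The wrist view shows the plate centred over the foot, with a dowel tip visible through the hole at about (267,208). The side view shows it hovering level above the base. I'll zoom in on the hole and compare lateral centres.

Run:
```python
from h import *
import pickle
c,t,s=pickle.load(open('c5.pkl','rb'));p=c['pixels']
a=cv2.resize(p[190:230,245:290],None,fx=8,fy=8,interpolation=cv2.INTER_CUBIC);b=cv2.resize(p[130:190,230:400],None,fx=4.5,fy=4.5,interpolation=cv2.INTER_CUBIC)
m=np.zeros((320+270,765,3),np.uint8);m[:320,:360]=np.clip(a.astype(int)*1.3,0,255);m[320:,:]=np.clip(b.astype(int)*1.3,0,255)
cv2.imwrite('pics/crop5.png',m[:,:,::-1])
```

```text
(no output)
```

View pics/crop5.png

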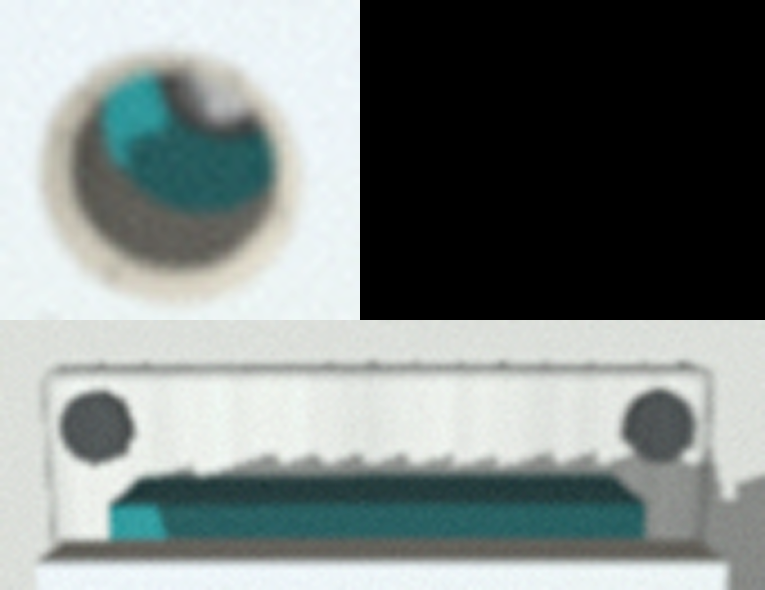

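Run:
```python
from h import *
import pickle
c,t,s=pickle.load(open('c5.pkl','rb'))
R=cv2.Rodrigues(s['orientation'])[0];tp=s['tool_pos']
A=lambda u,v:(245+(u+.5)/8-.5,190+(v+.5)/8-.5)
B=lambda u,v:(230+(u+.5)/4.5-.5,130+(v-320+.5)/4.5-.5)
zt=tp[2]-.0098
for n,q,z in [('hole ring',A(170,175),zt),('dowel tip',A(220,98),.056),('plateL',B(37,560),zt),('plateR',B(730,560),zt),
  ('blockL',B(112,503),.038),('blockR',B(643,503),.038),('footL',B(46,369),.008),('footR',B(710,369),.008),('scrL',B(97,427),.008),('scrR',B(659,426),.008)]:
    w=onz(c,*q,z);print(n,np.round(q,1),(R.T@(w-tp)*1000).round(1))
```

```text
hole ring [265.8 211.4] [-41.7   9.9 -23.9]
dowel tip [272.1 201.8] [-39.6  37.3 -24.3]
plateL [237.8 182.9] [-54.8   9.9 -35.7]
plateR [391.8 182.9] [-54.8   9.9  32.6]
blockL [254.5 170.3] [-53.7  55.3 -35.8]
blockR [372.5 170.3] [-53.7  55.3  31.3]
footL [239.8 140.5] [-68.4  85.4 -49.4]
footR [387.4 140.5] [-68.3  85.4  44.8]
scrL [251.2 153.4] [-60.3  85.4 -42.6]
scrR [376.1 153.2] [-60.4  85.3  38. ]
```

The cameras disagree by 1–2 mm, which is within the taper's capture range. I'll lower until the tips just enter the holes and check again.

{"method": "play_rows", "body": {"targets": [[0.7, 4, 0, 0], [0, 5, 0, 0], [0, 4, 0, 0], [0, 1, 0, 0], [0, 0, 0, 0], [0, 0, 0, 0], [0, 0, 0, 0]]}}

```text
time_s: 7.33
tool_pos: [0.5471, -0.1981, 0.0784]
orientation: [-0.323, -2.053, 2.053]
ft_force: [0.1, -0.0, -1.0]
width: 0.0206
```

Run:
```python
from h import *
import pickle
c=ctrl.camera('wrist');s=ctrl.get_state();pickle.dump((c,None,s),open('c6.pkl','wb'));p=c['pixels']
a=cv2.resize(p[190:230,245:290],None,fx=8,fy=8,interpolation=cv2.INTER_CUBIC);b=cv2.resize(p[130:190,230:400],None,fx=4.5,fy=4.5,interpolation=cv2.INTER_CUBIC)
m=np.zeros((320+270,765,3),np.uint8);m[:320,:360]=np.clip(a.astype(int)*1.3,0,255);m[320:,:]=np.clip(b.astype(int)*1.3,0,255)
t=ctrl.camera('side')['pixels'];q=cv2.resize(t[150:230,290:390],None,fx=4,fy=4,interpolation=cv2.INTER_CUBIC);m[:320,362:762]=q
cv2.imwrite('pics/crop6.png',m[:,:,::-1])
plan(.5484,-.1999,.09,-17.8);print(s['ft_force'],s['width'])
```

```text
t 7.4333 tcp [ 0.5471 -0.198   0.0785] tool z heading -107.88 tilt y [ 4.e-04 -1.e-04 -1.e+00]
 roll 3.1403 shift before [ -1.8 -11.5   1.4] after [  1.8 -11.5  -1.4]
 roll -0.0013 shift before [ -1.8 -11.5   1.4] after [ -1.8 -11.5   1.4]
[-0.11174024  0.32119791 -0.72392099] 0.020867768697802925
```

View pics/crop6.png

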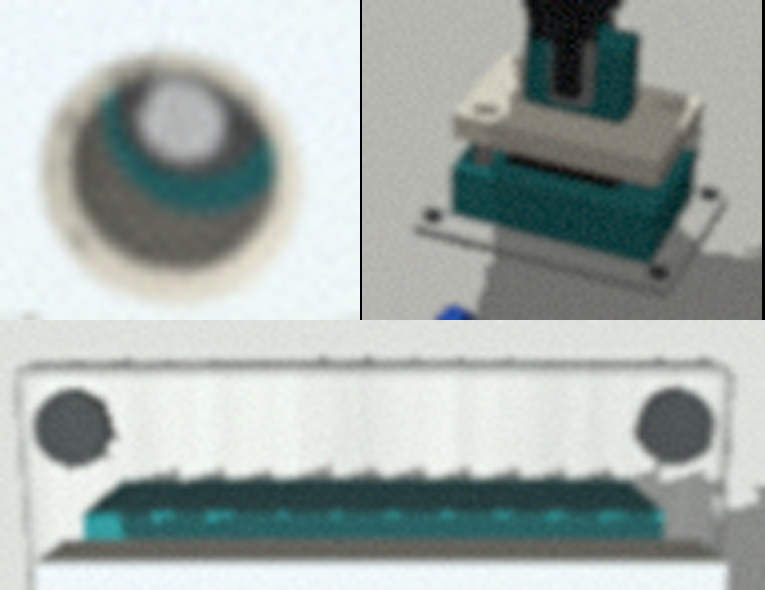

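Run:
```python
from h import *
import pickle
c,t,s=pickle.load(open('c6.pkl','rb'))
R=cv2.Rodrigues(s['orientation'])[0];tp=s['tool_pos']
A=lambda u,v:(245+(u+.5)/8-.5,190+(v+.5)/8-.5)
B=lambda u,v:(230+(u+.5)/4.5-.5,130+(v-320+.5)/4.5-.5)
zt=tp[2]-.0098;zb=tp[2]-.0238
for n,q,z in [('hole ring',A(170,175),zt),('ringL',A(40,175),zt),('ringR',A(300,175),zt),('inL',A(73,165),zt),('inR',A(275,165),zt),('inB',A(174,266),zt),('hole bottom low edge',A(195,212),zb),('hb left',A(105,150),zb),('hb right',A(274,170),zb),('dowel tip',A(182,122),.056),('dowel low',A(190,172),.051),('plateL',B(37,560),zt),('plateR',B(728,560),zt),
  ('blockL',B(86,514),.038),('blockR',B(663,514),.038),('footL',B(17,368),.008),('footR',B(733,368),.008)]:
    w=onz(c,*q,z);print(n,np.round(q,1),(R.T@(w-tp)*1000).round(1))
```

```text
hole ring [265.8 211.4] [-41.7   9.8 -23.7]
ringL [249.6 211.4] [-41.7   9.8 -31.2]
ringR [282.1 211.4] [-41.6   9.8 -16.3]
inL [253.7 210.2] [-42.2   9.8 -29.2]
inR [278.9 210.2] [-42.2   9.8 -17.7]
inB [266.3 222.8] [-36.3   9.8 -23.8]
hole bottom low edge [268.9 216.1] [-35.5  23.8 -24.3]
hb left [257.7 208.3] [-39.5  23.8 -29.7]
hb right [278.8 210.8] [-38.2  23.8 -19.3]
dowel tip [267.3 204.8] [-41.6  22.5 -24.7]
dowel low [268.3 211.1] [-37.1  27.5 -25. ]
plateL [237.8 182.9] [-54.7   9.8 -35.6]
plateR [391.4 182.9] [-54.7   9.8  32.5]
blockL [248.7 172.7] [-54.6  40.5 -36.3]
blockR [376.9 172.7] [-54.5  40.5  31.3]
footL [233.4 140.3] [-69.4  70.5 -50. ]
footR [392.5 140.3] [-69.3  70.5  45. ]
```

At the hole bottom, the dowel tip sits only about 0.5 mm from the hole centre, at tool (−0.1, −0.5). I'll make a small correction and lower it onto the dowels.

{"method": "play_rows", "body": {"targets": [[0, 1, -0.4, 0], [0, 2, 0, 0], [0, 2, 0, 0], [0, 2, 0, 0], [0, 2, 0, 0], [0, 2, 0, 0], [0, 0, 0, 0], [0, 0, 0, 0]], "squeeze": 110}}

```text
time_s: 8.1
tool_pos: [0.5471, -0.1976, 0.0672]
orientation: [-0.323, -2.053, 2.053]
ft_force: [-0.3, -0.8, -1.5]
width: 0.0205
```

{"method": "play_rows", "body": {"targets": [[0, 1, 0, 0], [0, 1, 0, 0], [0, 1, 0, 0], [0, 1, 0, 0], [0, 1, 0, 0], [0, 0, 0, 0], [0, 0, 0, 0], [0, 0, 0, 0]]}}

```text
time_s: 8.77
tool_pos: [0.5473, -0.1977, 0.063]
orientation: [-0.324, -2.053, 2.054]
ft_force: [-2.7, 1.6, 6.1]
width: 0.021
```

{"method": "play_rows", "body": {"targets": [[0, 0.5, 0, 0], [0, 0.5, 0, 0], [0, 0.5, 0, 0], [0, 0.5, 0, 0], [0, 0, 0, 0], [0, 0, 0, 0], [0, 0, 0, 0], [0, 0, 0, 0]]}}

```text
time_s: 9.43
tool_pos: [0.5473, -0.1977, 0.0618]
orientation: [-0.324, -2.053, 2.054]
ft_force: [-4.9, 3.3, 12.1]
width: 0.021
```

{"method": "play_rows", "body": {"targets": [[0, 0.5, 0, 0], [0, 0.5, 0, 0], [0, 0, 0, 0], [0, 0, 0, 0], [0, 0, 0, 0], [0, 0, 0, 0], [0, 0, 0, 0]]}}

```text
time_s: 10.02
tool_pos: [0.5473, -0.1977, 0.0618]
orientation: [-0.324, -2.054, 2.055]
ft_force: [-7.2, 4.1, 16.5]
width: 0.0205
```

Run:
```python
from h import *
s=ctrl.get_state();print(s['ft_force'],s['ft_torque'],s['tool_pos'])
c=ctrl.camera('side');p=c['pixels'];cv2.imwrite('pics/s7.png',cv2.resize(p[150:230,290:390],None,fx=7,fy=7,interpolation=cv2.INTER_CUBIC)[:,:,::-1])
c=ctrl.camera('wrist');save(c,'w7.png')
```

```text
[-7.24231787  4.05360724 16.46196976] [ 1.55453656  2.44005126 -0.05578956] [ 0.54726244 -0.19768211  0.06178034]
```

View pics/s7.png

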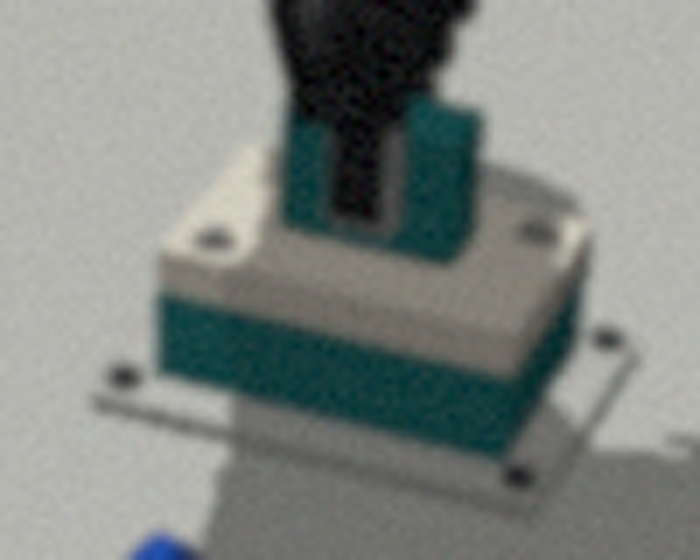

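View pics/w7.png

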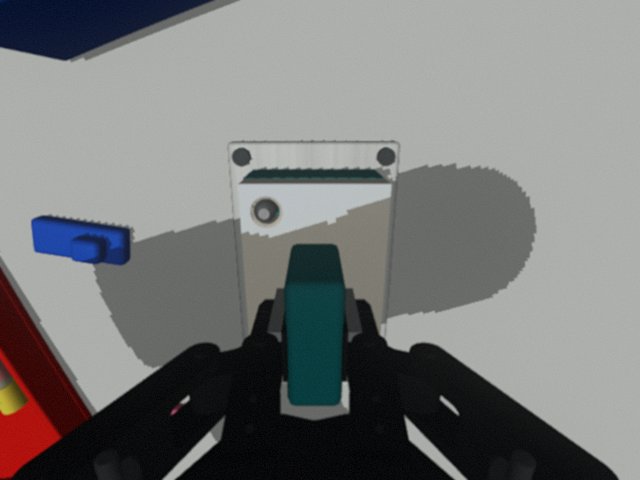

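The side view shows no gap and an even seam. z stopped at 0.0618 while the force kept rising, so the cover is on the hard stop. I'll add a little more push for margin, then re-check.

{"method": "play_rows", "body": {"targets": [[0, 0.5, 0, 0], [0, 0.5, 0, 0], [0, 0.4, 0, 0], [0, 0, 0, 0], [0, 0, 0, 0], [0, 0, 0, 0], [0, 0, 0, 0], [0, 0, 0, 0], [0, 0, 0, 0]]}}

```text
time_s: 10.87
tool_pos: [0.5473, -0.1977, 0.0618]
orientation: [-0.325, -2.054, 2.055]
ft_force: [-10.1, 7.0, 25.7]
width: 0.0205
```

Run:
```python
from h import *
import pickle
s=ctrl.get_state();print(s['ft_force'],s['ft_torque'],s['tool_pos'],s['width'],s['qvel'].round(4));plan(.5471,-.1977,.0618,-17.8)
c=ctrl.camera('side');p=c['pixels'];cv2.imwrite('pics/s8.png',p[:,:,::-1])
c=ctrl.camera('wrist');R=cv2.Rodrigues(s['orientation'])[0];p=c['pixels']
b=cv2.resize(p[130:230,230:400],None,fx=4.5,fy=4.5,interpolation=cv2.INTER_CUBIC);cv2.imwrite('pics/crop8.png',b[:,:,::-1])
```

```text
[-10.12898271   7.01307843  25.66029855] [ 2.36242415  3.69859581 -0.00582767] [ 0.54729794 -0.19770157  0.06176738] 0.02054581818788039 [ 0.0005 -0.0004  0.0001 -0.0001  0.0015 -0.0012]
t 10.8667 tcp [ 0.5473 -0.1977  0.0618] tool z heading -107.82 tilt y [ 0.0022 -0.0012 -1.    ]
 roll 3.1412 shift before [ 0.2 -0.   0.1] after [-0.2 -0.  -0.1]
 roll -0.0004 shift before [ 0.2 -0.   0.1] after [ 0.2 -0.   0.1]
```

View pics/s8.png

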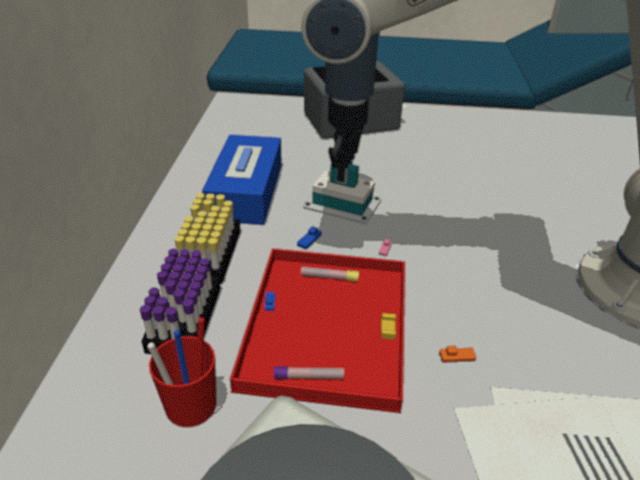

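View pics/crop8.png

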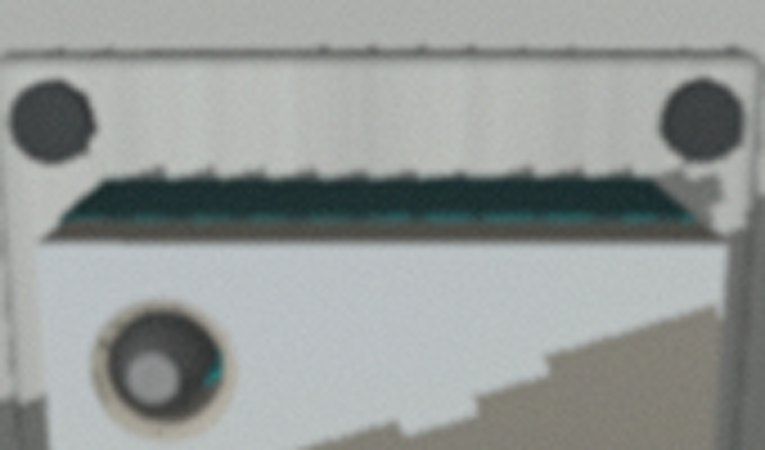

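The side view shows the cover flush on the base at (343,195), with the tubes, clamp and clip still in the basket and the racks, box and cup untouched. The wrist crop shows the dowel up through its hole and an even seam. Handing in.

Run:
```python
from h import *
print(ctrl.hand_in());s=ctrl.get_state();print(s['time_s'],s['ft_force'],s['tool_pos'])
```

```text
the job is handed in; nothing more can be done
None
the job is handed in; nothing more can be done
```

I took the cover out of the basket by its teal bar, fitted it onto the two dowels and pressed it shut. I handed the job in at about 11 s, still gripping and pressing; `hand_in` gives no verdict.

**Last checks before hand-in:**
- **Seating:** The TCP height stayed at 0.0618 m while the force kept rising, so the cover is on its hard stop. That matches my estimated flush height.
- **Force and grip:** The upward force on the tool was about 26 N. The grip was set to 110 N and the fingers stood at 20.5 mm on the bar, with no sign of slipping.
- **Alignment:** The tool's yaw was within about 0.001 rad of the measured base yaw, and its tilt was about 0.0025 rad. The seam looks even in the side and wrist views, and the one hole in view has its dowel through it.
- **Everything else:** The tubes, clamp and clip are still in the basket, and the racks, glove box and pen cup look unmoved in the side view.

**Disagreements:**
- The top and wrist cameras differed by 1–2 mm on where the base is. I settled it by looking at the dowel tip through the hole.
- The final push also shows a side force of about 12 N that grew with the pressing. I left it alone because the pose was steady.

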